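# Find the strainer basket that belongs in the brush-washing pot

### The job

The strainer baskets of three brush-washing pots got mixed up on the draining rack: try them one after another in the pot that stands in the drip tray, gently and without forcing, until you have the one that goes in and hangs level with its flange resting on the rim all round, and leave that one in the pot. Baskets that do not fit go back on the rack or stand upright on the bench, clear of the pots. Leave the pots where they are and do not disturb the other things on the bench.

Things in the scene. Friction and masses are not known exactly. Their poses are not given: they have to be found in the camera images.
- pot_a: Open round steel brush-washing pot, 100 mm high, floor 3 mm, wall 2.5 mm with a rolled rim, thin wire bail; loose, about 0.9 kg. The three differ only in inside diameter: 82, 98 and 114 mm, not marked. The pot to serve is the one nearest the tray's centre (it changes); the other two stand near the back and right edges of the bench. Origin: centre of its underside, z up
- pot_b: Open round steel brush-washing pot, 100 mm high, floor 3 mm, wall 2.5 mm with a rolled rim, thin wire bail; loose, about 0.9 kg. The three differ only in inside diameter: 82, 98 and 114 mm, not marked. The pot to serve is the one nearest the tray's centre (it changes); the other two stand near the back and right edges of the bench. Origin: centre of its underside, z up
- pot_c: Open round steel brush-washing pot, 100 mm high, floor 3 mm, wall 2.5 mm with a rolled rim, thin wire bail; loose, about 0.9 kg. The three differ only in inside diameter: 82, 98 and 114 mm, not marked. The pot to serve is the one nearest the tray's centre (it changes); the other two stand near the back and right edges of the bench. Origin: centre of its underside, z up
- pot_a_rim (a point): centre of this pot's mouth, level with its rim, 100 mm above its underside. Its own basket is 6 mm narrower than its inside and hangs by the flange on the rim, foot 19 mm above the pot's floor; a narrower basket drops right in, flange and all, to the floor; a wider one is stopped by its widening, flange 60 to 68 mm above the rim
- pot_b_rim (a point): centre of this pot's mouth, level with its rim, 100 mm above its underside. Its own basket is 6 mm narrower than its inside and hangs by the flange on the rim, foot 19 mm above the pot's floor; a narrower basket drops right in, flange and all, to the floor; a wider one is stopped by its widening, flange 60 to 68 mm above the rim
- pot_c_rim (a point): centre of this pot's mouth, level with its rim, 100 mm above its underside. Its own basket is 6 mm narrower than its inside and hangs by the flange on the rim, foot 19 mm above the pot's floor; a narrower basket drops right in, flange and all, to the floor; a wider one is stopped by its widening, flange 60 to 68 mm above the rim
- basket_1: Perforated metal strainer basket, open on top, about 220 g; at the start on the sloping rack, leaning 30 degrees towards the rack's front. Body 76, 92 or 108 mm across below its flange: one of each, not marked, to be found by trying. All else is alike: see the grip and flange points. Origin: centre of its underside; z: its axis, up through the mouth; x: along its hand grip (up the slope at the start)
- basket_2: Perforated metal strainer basket, open on top, about 220 g; at the start on the sloping rack, leaning 30 degrees towards the rack's front. Body 76, 92 or 108 mm across below its flange: one of each, not marked, to be found by trying. All else is alike: see the grip and flange points. Origin: centre of its underside; z: its axis, up through the mouth; x: along its hand grip (up the slope at the start)
- basket_3: Perforated metal strainer basket, open on top, about 220 g; at the start on the sloping rack, leaning 30 degrees towards the rack's front. Body 76, 92 or 108 mm across below its flange: one of each, not marked, to be found by trying. All else is alike: see the grip and flange points. Origin: centre of its underside; z: its axis, up through the mouth; x: along its hand grip (up the slope at the start)
- basket_1_flange (a point): point on this basket's axis level with its flange's underside, 78 mm above the basket's underside. Flange 3 mm thick, standing out 7.5 mm all round the body; below it the body tapers, 6 mm narrower at 16 mm up, then narrows steeply to a foot ring 66 mm across and 10 mm high. Axes as the basket
- basket_2_flange (a point): point on this basket's axis level with its flange's underside, 78 mm above the basket's underside. Flange 3 mm thick, standing out 7.5 mm all round the body; below it the body tapers, 6 mm narrower at 16 mm up, then narrows steeply to a foot ring 66 mm across and 10 mm high. Axes as the basket
- basket_3_flange (a point): point on this basket's axis level with its flange's underside, 78 mm above the basket's underside. Flange 3 mm thick, standing out 7.5 mm all round the body; below it the body tapers, 6 mm narrower at 16 mm up, then narrows steeply to a foot ring 66 mm across and 10 mm high. Axes as the basket
- basket_1_grip (a point): centre of this basket's squared black hand grip, on its axis, 128 mm above its underside: 64 mm long along the basket's x, 14 mm wide along y, 14 mm high; held over the mouth by wires from both ends down to the flange, 47 mm lower; free below its middle
- basket_2_grip (a point): centre of this basket's squared black hand grip, on its axis, 128 mm above its underside: 64 mm long along the basket's x, 14 mm wide along y, 14 mm high; held over the mouth by wires from both ends down to the flange, 47 mm lower; free below its middle
- basket_3_grip (a point): centre of this basket's squared black hand grip, on its axis, 128 mm above its underside: 64 mm long along the basket's x, 14 mm wide along y, 14 mm high; held over the mouth by wires from both ends down to the flange, 47 mm lower; free below its middle
- rack: Wooden draining rack, fixed: slats 430 mm long sloping 30 degrees, rising away from its front; their face is 75 mm above the bench in the middle; an 8 mm lip along the low front edge stops the baskets' foot rings. Baskets stand in one row, about 137 mm apart. Origin: on the bench under the board's middle, z up; front faces its own -x, row along y
- tray_centre (a point): centre of the shallow dark steel drip tray (180 x 180 mm, rim 10 mm high, bare sheet under 1 mm thick flat on the bench, fixed), at bench height; one pot stands at about its middle
- brush: flat paint brush lying on the bench, 200 mm long, a bystander; origin about its middle, on the bench, x towards the bristles
- scraper: broad scraper with a wooden handle lying on the bench, 207 mm long, a bystander; origin about its middle, x towards the blade
- tape: roll of masking tape lying flat, 104 mm across, 36 mm high, a bystander; origin: centre of its underside
- quart_tin: closed paint tin, 108 mm across, 124 mm high, a bystander; origin: centre of its underside
- jar: glass jar with a metal lid, 72 mm across, 100 mm high, a bystander; origin: centre of its underside
- spirit: white plastic bottle, 84 mm across, 200 mm high, a bystander; origin: centre of its underside
There are look-alikes about, which are no part of the job. What is shaped like the pot_a but yellow is not meant.

How it is judged:
By the outcome, as a careful person would: the job done as asked, in the order asked, and still so for the second after the job is handed in, with the robot touching nothing.
It also fails if it takes over 72 s, if anything falls off the work surface, if the arm or the gripper's body presses on something with over 40 N, if the wrist force passes 120 N, or if a joint passes its speed limit or range.

### The arm

A 6-joint arm with a two-finger parallel gripper is mounted at the origin on the work surface. World frame = base frame: x ahead of the robot, y to its left, z up, the work surface at z = 0. Lengths are in mm, angles in rad, forces in N, time in s.
With the tool pointing down it reaches from about 275 to 1000 mm from the base axis. Payload 8.4 kg.
Tool frame: the origin (TCP) lies at the very end of the fingers, on their centre line; the grasp point (between the pads) lies 19 mm behind it (r.tcp_to_grasp is the distance from the TCP to the grasp point, in mm); z points along the fingers, y is the direction in which the jaws open and shut (so a half turn about z gives the same grasp; the last joint's range is limited). The gripper opens to 85 mm and grips with 20 to 120 N. Pads are 22 mm wide; open, the fingers measure 114 mm over their backs; the gripper's body (76 mm by 85 mm) begins 54 mm behind the grasp point. The pads swing forward as they close: fully open they stand 13 mm farther back than shut.
Start: joints at [1.231, 0.353, 1.633, -0, 1.155, -0.002], TCP at [207.131, 589.682, 231.281] pointing down, gripper open.
Joint ranges: [-2.63, 2.63], [-0.92, 2.1], [0.06, 2.66], [-1.3, 4.44], [0, 2.69], [-3.02, 3.02]. Speed limits (rad/s): [2.22, 2.22, 2.79, 3.14, 3.14, 3.14].

### API

Orientations are given as [roll, pitch, yaw] about the fixed x, y, z axes, in that order (R = Rz(yaw) Ry(pitch) Rx(roll)).
In Python, from plant import observe, cams, job, r gives the robot as it stands.
- The arm moves only by the tool carry_out, never from a script. Its argument "commands" is text: rows parted by semicolons, each of 7 numbers parted by spaces: the closure, from -1 (fully open) to 1 (shut), so that 0 is half open, then the shift along the tool's x, y, z each as a share of 120 mm, from -1 to 1, then the turn, a rotation vector about the tool's x, y, z each as a share of 45 degrees, from -1 to 1. In form: claw dx dy dz wx wy wz; .... A call has 1 to 8 rows; each row is the pose to reach, as a shift and turn from the pose commanded when the call began, along the tool's axes at that moment; what a row does not reach only later rows make up. A row lasts 1/12 s, in which the tool goes at most 41.7 mm and 7.16 degrees, less where a joint would pass 70% of its speed; a pose out of reach is approached as far as the arm can. A call with a number of a shift or a turn outside -1 to 1 is refused whole. A call with a gripper value outside its range is refused whole. The fingers move at their own pace and stop on an object; "newtons" is the grip in N (left out, the last holds). Time passes only in rows, so rows that repeat a pose let the fingers close. It gives the time, the measured TCP pose, the force and the opening at its end, in the units of the state.
- observe(): the state, without advancing time (a new reading comes with each control period).
- cams.grab_frame(name): name is "side" or "top"; returns a dict with "pixels" (400x640x3 uint8, red, green, blue), "K" (3x3 intrinsics, pixels), "R" (3x3) and "t" (3): a world point X has camera coordinates R X + t. Camera axes: x right, y down, z forward; pixel columns grow to the right and rows downward; lengths in mm; the calibration is good to about 2 mm. A picture is of the moment at which its call begins. There is no depth.
- job.hand_in(): hands the job in, once; it reports no verdict.
The state is a dict: "time": time; "qpos": joint angles; "joint_velocities": joint speeds; "joint_torque": joint torques, N m; "eef_pos": TCP position; "orientation": TCP orientation; "contact_force": force on the tool from outside, world axes, zero at the start; "ft_torque": the same for the moment, N m; "grip_width": finger opening in mm.
Only numpy, scipy, OpenCV 4.12 (cv2) and the standard library are available. Lean on these libraries where they do the work, as an engineer would, in place of code of your own. Each camera call takes 0.05 s, during which the arm holds its last target.

## Working session

There is one attempt and no reset: what is moved stays moved. The work goes in short steps, Python scripts to look and compute and a tool call to move; the robot and the scene stay as the last step left them, time stands still between calls to the robot, and variables do not carry over. Pictures are saved under pics/ and viewed, and the job is handed in when it is done.

Besides the shell and the picture viewer there is one more tool, called after "Request:" in YAML: its name, and indented under it one key for each argument. carry_out: Moves the arm, as the interface text tells. Its arguments: {"type":"object","properties":{"commands":{"type":"string"},"newtons":{"type":"number"}},"required":["commands"]}

```bash
ls; mkdir -p pics; python3 - <<'E'
from plant import observe,cams,job,r
import cv2
s=observe();print(s)
for n in("side","top"):
    f=cams.grab_frame(n);cv2.imwrite(f"pics/{n}0.png",f["pixels"][:,:,::-1]);print(n,f["K"],f["R"],f["t"])
E
```

```text
pics
{'time': 0.0, 'qpos': array([ 1.23060517e+00,  3.53626578e-01,  1.63414703e+00, -2.61864281e-06,
        1.15523169e+00, -2.37188477e-03]), 'joint_velocities': array([-0.00177418, -0.00049709,  0.00039795, -0.0001119 , -0.00081261,
        0.00055732]), 'joint_torque': array([-1.60821306e-03, -6.05247116e+01, -3.42071450e+01, -3.31162200e-04,
        9.32814495e-03, -2.37903073e-06]), 'eef_pos': array([206.96357989, 589.2152465 , 230.56965191]), 'orientation': array([-3.14018001e+00, -9.56348468e-07,  2.80377444e+00]), 'contact_force': array([-0.05729836, -0.65718508, -0.13612857]), 'ft_torque': array([-0.00355183,  0.01869909,  0.05462594]), 'grip_width': 85.57615019168523}
side [[408.77407384   0.         317.74831762]
 [  0.         408.77407384 202.33055832]
 [  0.           0.           1.        ]] [[ 0.72006566 -0.69375873 -0.01429206]
 [-0.39945097 -0.39758042 -0.82605613]
 [ 0.56740141  0.60052363 -0.5634066 ]] [-463.73642917  283.75940316 1175.4719271 ]
top [[500.76220002   0.         326.68388771]
 [  0.         500.76220002 197.39624597]
 [  0.           0.           1.        ]] [[-0.00346169 -0.99996851 -0.00714183]
 [-0.99642286  0.00405227 -0.0844101 ]
 [ 0.08443638  0.00682408 -0.9964055 ]] [ -52.63148542  562.00609933 1409.21357816]
```

View pics/side0.png

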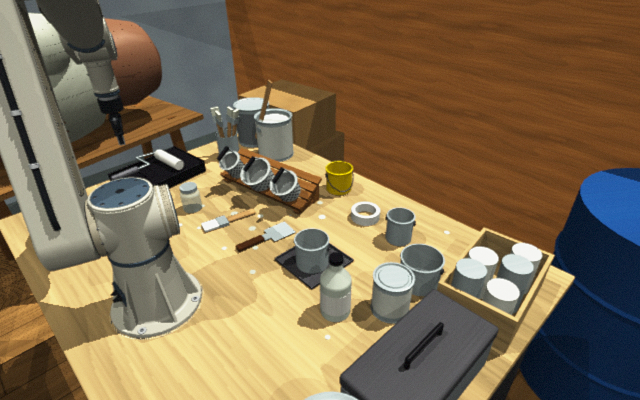

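View pics/top0.png

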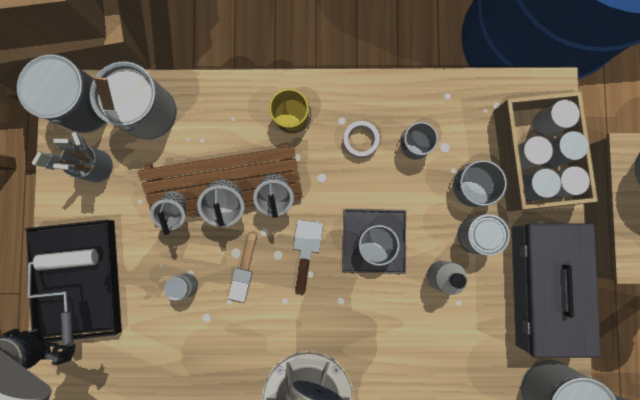

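```bash
python3 - <<'E'
import cv2
im=cv2.imread("pics/top0.png")
a=im[150:250,135:305];b=im[115:280,330:510]
cv2.imwrite("pics/c1.png",cv2.resize(a,None,fx=4.6,fy=4.6,interpolation=cv2.INTER_CUBIC))
cv2.imwrite("pics/c2.png",cv2.resize(b,None,fx=3.6,fy=3.6,interpolation=cv2.INTER_CUBIC))
im=cv2.imread("pics/side0.png")
cv2.imwrite("pics/c3.png",cv2.resize(im[130:220,205:335],None,fx=6,fy=6,interpolation=cv2.INTER_CUBIC))
cv2.imwrite("pics/c4.png",cv2.resize(im[190:330,270:460],None,fx=4,fy=4,interpolation=cv2.INTER_CUBIC))
E
```

```text
(no output)
```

View pics/c1.png

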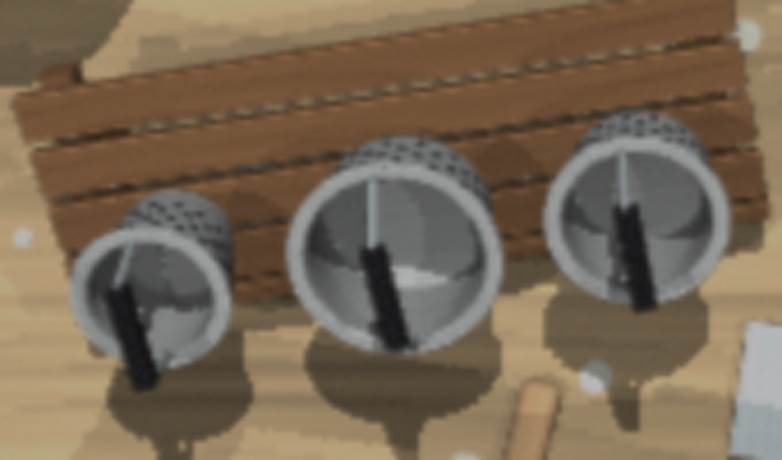

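View pics/c2.png

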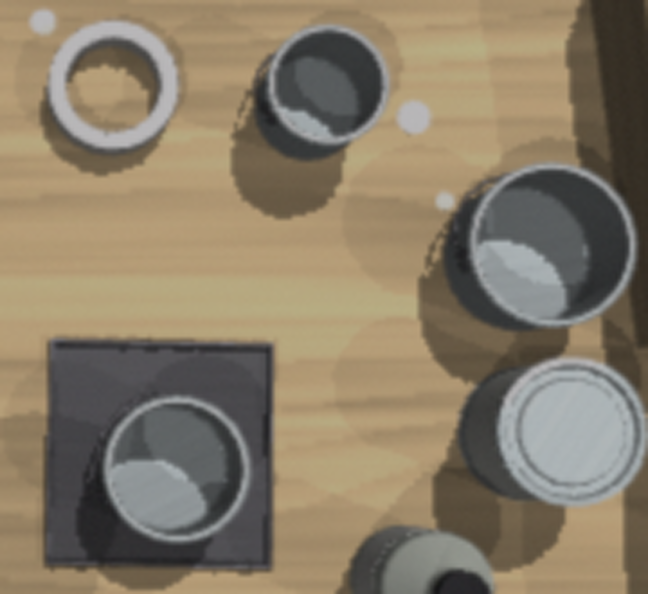

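View pics/c3.png

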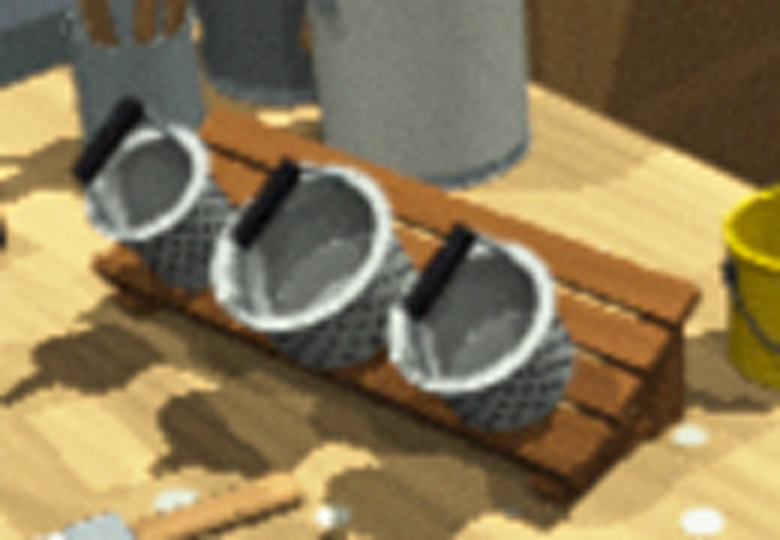

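View pics/c4.png

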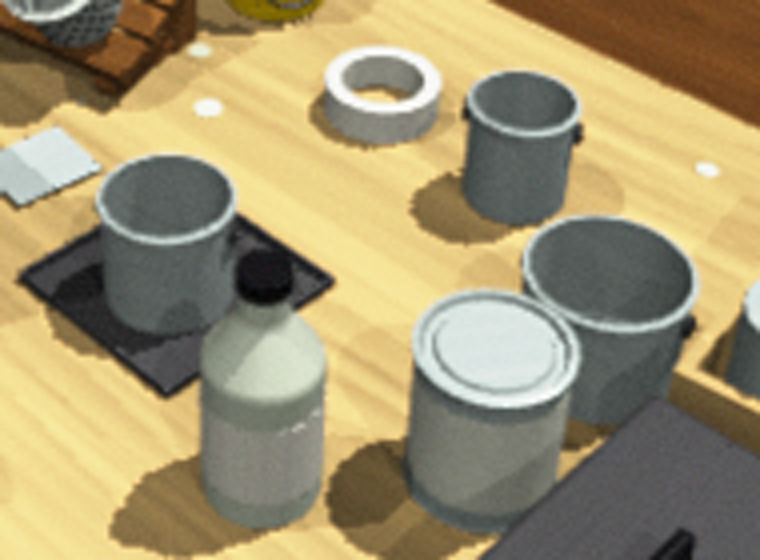

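```bash
cat > h.py <<'E'
import cv2,numpy as np
from plant import observe,cams,job,r
def P(f): return f["K"]@np.c_[f["R"],f["t"]]
def tri(fs,ft,a,b):
    X=cv2.triangulatePoints(P(fs),P(ft),np.float64(a).reshape(2,1),np.float64(b).reshape(2,1));return (X[:3]/X[3]).ravel()
def plane(f,px,z):
    d=f["R"].T@np.linalg.inv(f["K"])@np.array([px[0],px[1],1.]);c=-f["R"].T@f["t"];return c+d*(z-c[2])/d[2]
def proj(f,X):
    p=P(f)@np.append(X,1);return p[:2]/p[2]
def dark(f,box,th=45):
    x0,y0,x1,y1=box;g=f["pixels"][y0:y1,x0:x1].max(2)
    n,l,st,c=cv2.connectedComponentsWithStats((g<th).astype(np.uint8))
    out=[]
    for i in range(1,n):
        if st[i,4]<12: continue
        ys,xs=np.nonzero(l==i);p=np.c_[xs+x0,ys+y0].astype(float);m=p.mean(0)
        u=np.linalg.svd(p-m)[2][0];t=(p-m)@u
        out.append((st[i,4],m,m+u*t.min(),m+u*t.max()))
    return out
E
python3 - <<'E'
from h import *
np.set_printoptions(precision=1,suppress=True)
fs=cams.grab_frame("side");ft=cams.grab_frame("top")
for n,f,b in(("s",fs,(210,135,320,205)),("t",ft,(140,150,305,250))):
    for o in dark(f,b): print(n,o)
E
```

```text
s (np.int32(54), array([222.8, 152.6]), array([227.1, 147.1]), array([217.9, 158.9]))
s (np.int32(58), array([249.2, 163.6]), array([253.4, 157.6]), array([244.9, 169.9]))
s (np.int32(61), array([277.9, 175.1]), array([282.3, 168.2]), array([273.7, 181.8]))
s (np.int32(12), array([282.8, 201.8]), array([281. , 200.2]), array([285.7, 204.3]))
t (np.int32(99), array([272.5, 205.5]), array([270.4, 195.3]), array([274.8, 216.3]))
t (np.int32(102), array([218.3, 214.5]), array([215.4, 203.6]), array([221., 225.]))
t (np.int32(122), array([163.3, 222.7]), array([160.2, 212.3]), array([166.6, 233.8]))
```

```bash
python3 - <<'E'
from h import *
np.set_printoptions(precision=1,suppress=True)
fs=cams.grab_frame("side");ft=cams.grab_frame("top")
S=dark(fs,(210,135,320,195));T=sorted(dark(ft,(140,150,305,250)),key=lambda o:o[1][0])
C=[]
for s,t in zip(S,T):
    c=tri(fs,ft,s[1],t[1]);
    a=tri(fs,ft,s[2],t[2]);b=tri(fs,ft,s[3],t[3]);d=a-b
    print("grip",c,"x dir",d,np.linalg.norm(d),"yaw",np.degrees(np.arctan2(d[1],d[0])),"pitch",np.degrees(np.arctan2(d[2],np.hypot(d[0],d[1]))));C.append(c)
d=C[0]-C[2];print("row",d,np.degrees(np.arctan2(d[1],d[0])))
# rims
for name,cx,cy,R in(("tray",379,245,26),("small",420,140,22),("big",482,183,30)):
    g=cv2.cvtColor(ft["pixels"],cv2.COLOR_RGB2GRAY).astype(float)
    for sgn in (1,):
        pts=[]
        for th in np.linspace(0,2*np.pi,72,endpoint=False):
            rr=np.arange(12,R,0.25);xs=cx+rr*np.cos(th);ys=cy+rr*np.sin(th)
            v=cv2.remap(g.astype(np.float32),xs[None].astype(np.float32),ys[None].astype(np.float32),cv2.INTER_LINEAR)[0]
            k=v.argmax(); pts.append((xs[k],ys[k]))
        w=np.array([plane(ft,p,98) for p in pts])[:,:2].astype(np.float32)
        c=w.mean(0)
        for _ in range(8):
            A=np.c_[2*w,np.ones(len(w))];q=np.linalg.lstsq(A,(w**2).sum(1),rcond=None)[0];rad=np.sqrt(q[2]+q[0]**2+q[1]**2)
            e=abs(np.linalg.norm(w-q[:2],axis=1)-rad);w=w[e<max(2.5,1.5*np.median(e))]
        print(name,q[:2],"rim dia",2*rad,len(w),"side px of centre",proj(fs,[q[0],q[1],100]))
# tray corners
for p in((343,210),(405,210),(405,272),(343,272)):print(plane(ft,p,10))
s=observe();print(s["eef_pos"],s["orientation"],s["time"])
E
```

```text
grip [487.1 364.7 164.1] x dir [53.8  8.8 28.5] 61.56301369820781 yaw 9.31712963444491 pitch 27.62797997804159
grip [508.3 222.8 163.9] x dir [52.4  9.7 28.6] 60.47952270471006 yaw 10.437706895358524 pitch 28.22306645933632
grip [530.7  83.3 162.6] x dir [51.3  8.7 29.7] 59.9630736048006 yaw 9.64898764743936 pitch 29.742179398158754
row [-43.6 281.4   1.5] 98.79922547524448
tray [ 427.3 -195.1] rim dia 102.61323898840807 43 side px of centre [310.5 237.8]
small [ 719.  -313.6] rim dia 86.81152471218718 28 side px of centre [400.2 214.1]
big [ 595.  -480.4] rim dia 118.20056879084589 53 side px of centre [421.5 256.4]
[ 526.3 -101.5   10. ]
[ 525.6 -280.    10. ]
[ 348.7 -277.1   10. ]
[ 349.3 -100.4   10. ]
[207.1 589.5 231. ] [-3.1 -0.   2.8] 0.3
```

```bash
cat >> h.py <<'E'
from scipy.spatial.transform import Rotation as Ro
def eul(o): return Ro.from_euler('xyz',o).as_matrix()
def toolR(yaw,tilt,flip=1):  # basket yaw (deg), tilt (deg): basket leaning towards -x
    B=(Ro.from_euler('z',yaw,degrees=True)*Ro.from_euler('y',-tilt,degrees=True)).as_matrix()
    return np.c_[-B[:,0],B[:,1],-B[:,2]]
def togo(pos,R):
    s=observe();R0=eul(s["orientation"])
    d=R0.T@(np.array(pos)-s["eef_pos"])/120;w=Ro.from_matrix(R0.T@R).as_rotvec()/np.radians(45)
    print("t",round(s["time"],2),"tcp",s["eef_pos"].round(1),"shift",d.round(3),"turn",w.round(3),"w",round(s["grip_width"],1),"F",np.round(s["contact_force"],1))
E
python3 - <<'E'
from h import *
R=toolR(9.3,30);z=R[:,2];g=np.array([530.7,83.3,162.6])
for k in(150,80,0): print(g+19*z-k*z)
togo(g+19*z-150*z,R)
fs=cams.grab_frame("side");ft=cams.grab_frame("top")
for n,f,b in(("s",fs,(285,220,340,265)),("t",ft,(352,218,404,270))):
    x0,y0,x1,y1=b;g=cv2.cvtColor(f["pixels"],cv2.COLOR_RGB2GRAY)[y0:y1,x0:x1]
    m=(g>140).astype(np.uint8);cv2.imwrite(f"pics/m{n}.png",cv2.resize(np.hstack([g,m*255]),None,fx=6,fy=6,interpolation=cv2.INTER_NEAREST))
E
```

```text
[466.06095058  72.71494972 276.0493279 ]
[500.60090065  78.37108346 215.42754963]
[540.07512931  84.8352363  146.14551733]
t 0.3 tcp [207.1 589.5 231. ] shift [-3.464 -3.348 -0.374] turn [-0.167 -0.653 -0.622] w 85.5 F [-0.1  1.1 -0. ]
```

View pics/mt.png

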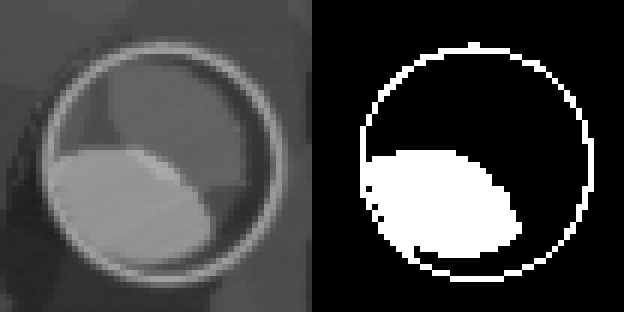

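View pics/ms.png

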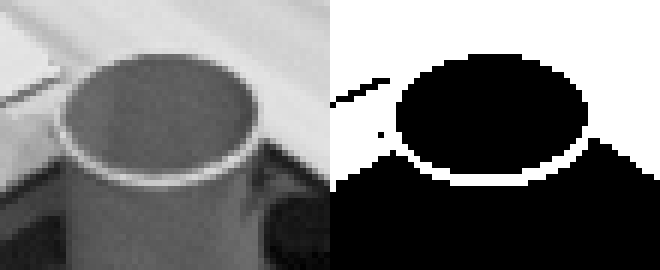

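```bash
cat >> h.py <<'E'
def circ(f,pts,z):
    w=np.array([plane(f,p,z)[:2] for p in pts])
    for _ in range(4):
        q=np.linalg.lstsq(np.c_[2*w,np.ones(len(w))],(w**2).sum(1),rcond=None)[0];rad=np.sqrt(q[2]+q[0]**2+q[1]**2)
        e=abs(np.linalg.norm(w-q[:2],axis=1)-rad);w=w[e<max(1.5,2.5*np.median(e))]
    return q[:2],2*rad
E
python3 - <<'E'
from h import *
fs=cams.grab_frame("side");ft=cams.grab_frame("top")
for n,f,b in(("s",fs,(285,220,340,265)),("t",ft,(352,218,404,270))):
    x0,y0,x1,y1=b;g=cv2.cvtColor(f["pixels"],cv2.COLOR_RGB2GRAY)[y0:y1,x0:x1]
    m=((g<140) if n=="s" else (g>130)).astype(np.uint8)
    nn,l,st,c=cv2.connectedComponentsWithStats(m,connectivity=4 if n=="s" else 8)
    i=l[18,27] if n=="s" else 1+st[1:,4].argmax()
    cs=cv2.findContours((l==i).astype(np.uint8),0,cv2.CHAIN_APPROX_NONE)[0][0][:,0].astype(float)
    h=cs if n=="s" else cv2.convexHull(cs.astype(np.float32))[:,0]
    print(n,circ(f,h+[x0,y0],99))
E
```

```text
s (array([ 428.26277681, -197.9170837 ]), np.float64(92.86050823192328))
t (array([ 427.23146776, -194.79648735]), np.float64(106.35453723829914))
```

Request:
carry_out:
  commands: "-1 -1 -1 -0.35 0 0 0; -1 -1 -1 -0.35 0 0 0;-1 -1 -1 -0.35 0 0 0;-1 -1 -1 -0.35 0 0 0; -1 -1 -1 -0.35 0 0 0"
  newtons: 40

```text
time: 0.92
eef_pos: [282.3, 432.7, 274.8]
orientation: [3.142, 0.002, 2.802]
contact_force: [0.9, 0.8, -0.3]
grip_width: 85.6
```

Request:
carry_out:
  commands: "-1 -1 -1 0 0 0 0; -1 -1 -1 0 0 0 0;-1 -1 -1 0 0 0 0;-1 -1 -1 0 0 0 0; -1 -1 -1 0 0 0 0"

```text
time: 1.33
eef_pos: [355.8, 278.9, 273.4]
orientation: [-3.14, 0.002, 2.801]
contact_force: [-0.4, 0.9, 1.1]
grip_width: 85.3
```

Request:
carry_out:
  commands: "-1 -1 -1 0 0 0 0; -1 -1 -1 0 0 0 0;-1 -1 -1 0 0 0 0;-1 -1 -1 0 0 0 0; -1 -1 -1 0 0 0 0"

```text
time: 1.75
eef_pos: [429.8, 126.0, 273.6]
orientation: [-3.141, 0.002, 2.8]
contact_force: [-0.8, -0.4, -0.7]
grip_width: 85.6
```

Pots: small at top px (420,140), large at (482,183), and the one to serve at (379,245), nearest the tray centre. Its rim is about 103–106 mm across, so it is probably the 98 mm pot. The yellow one at (290,110) is a look-alike. The baskets' grips are at (163,223), (218,214) and (272,205). The right one's flange is about 40 px (~105 mm), which suits this pot best, so I try it first.

```bash
python3 - <<'E'
from h import *
R=toolR(9.3,30);z=R[:,2];g=np.array([530.7,83.3,162.6])
togo(g+19*z-130*z,R)
E
```

```text
t 1.75 tcp [429.8 126.  273.6] shift [-0.506 -0.277  0.125] turn [-0.17  -0.65  -0.626] w 85.6 F [-0.8 -0.4 -0.7]
```

Request:
carry_out:
  commands: "-1 -0.5 -0.28 0.12 -0.17 -0.65 -0.626;-1 -0.5 -0.28 0.12 -0.17 -0.65 -0.626;-1 -0.5 -0.28 0.12 -0.17 -0.65 -0.626;-1 -0.5 -0.28 0.12 -0.17 -0.65 -0.626;-1 -0.5 -0.28 0.12 -0.17 -0.65 -0.626;-1 -0.5 -0.28 0.12 -0.17 -0.65 -0.626;-1 -0.5 -0.28 0.12 -0.17 -0.65 -0.626;-1 -0.5 -0.28 0.12 -0.17 -0.65 -0.626"

```text
time: 2.42
eef_pos: [472.4, 79.2, 258.9]
orientation: [3.138, 0.521, -2.98]
contact_force: [-0.4, -0.5, 0.3]
grip_width: 85.0
```

```bash
python3 - <<'E'
from h import *
R=toolR(9.3,30);z=R[:,2];g=np.array([530.7,83.3,162.6])
togo(g+19*z,R)
for n in("side","top"):
    f=cams.grab_frame(n);im=f["pixels"][:,:,::-1]
    im=im[120:230,205:355] if n=="side" else im[120:270,200:360]
    cv2.imwrite(f"pics/{n}1.png",cv2.resize(im,None,fx=4,fy=4,interpolation=cv2.INTER_CUBIC))
E
```

```text
t 2.42 tcp [472.4  79.2 258.9] shift [-0.022 -0.049  1.095] turn [ 0.005 -0.004 -0.001] w 85.0 F [-0.4 -0.5  0.3]
```

View pics/side1.png

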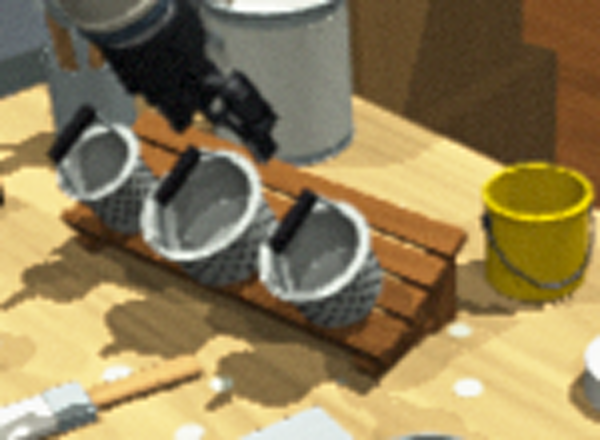

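View pics/top1.png

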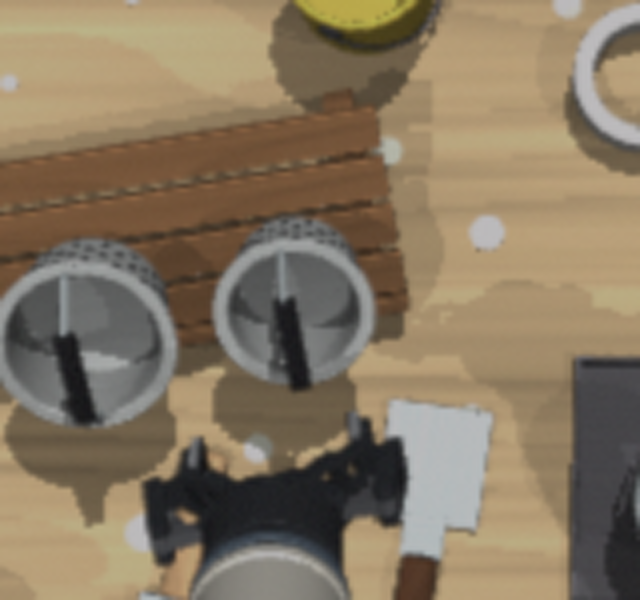

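Request:
carry_out:
  commands: "-1 -0.02 -0.05 0.3 0 0 0;-1 -0.02 -0.05 0.6 0 0 0;-1 -0.02 -0.05 0.8 0 0 0;-1 -0.02 -0.05 0.9 0 0 0;-1 -0.02 -0.05 1 0 0 0;-1 -0.02 -0.05 1 0 0 0;-1 -0.02 -0.05 1 0 0 0"

```text
time: 3.1
eef_pos: [535.6, 84.1, 155.5]
orientation: [3.138, 0.52, -2.978]
contact_force: [0.2, -0.1, -0.5]
grip_width: 85.6
```

```bash
python3 - <<'E'
from h import *
R=toolR(9.3,30);z=R[:,2];g=np.array([530.7,83.3,162.6])
togo(g+19*z,R)
for n in("side","top"):
    f=cams.grab_frame(n);im=f["pixels"][:,:,::-1]
    im=im[120:230,205:355] if n=="side" else im[120:270,200:360]
    cv2.imwrite(f"pics/{n}2.png",cv2.resize(im,None,fx=4,fy=4,interpolation=cv2.INTER_CUBIC))
E
```

```text
t 3.1 tcp [535.6  84.1 155.5] shift [ 0.006 -0.     0.086] turn [ 0.005 -0.005  0.002] w 85.6 F [ 0.2 -0.1 -0.5]
```

View pics/side2.png

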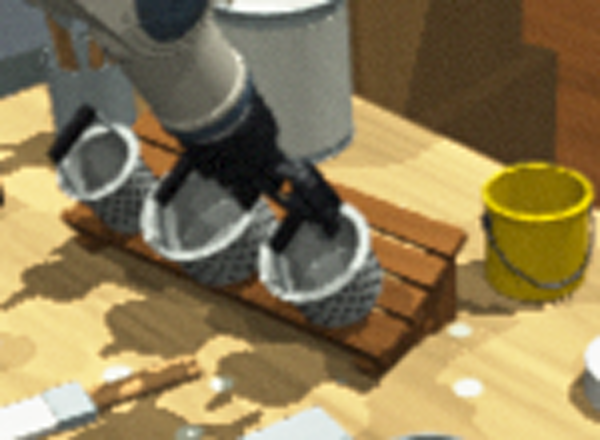

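View pics/top2.png

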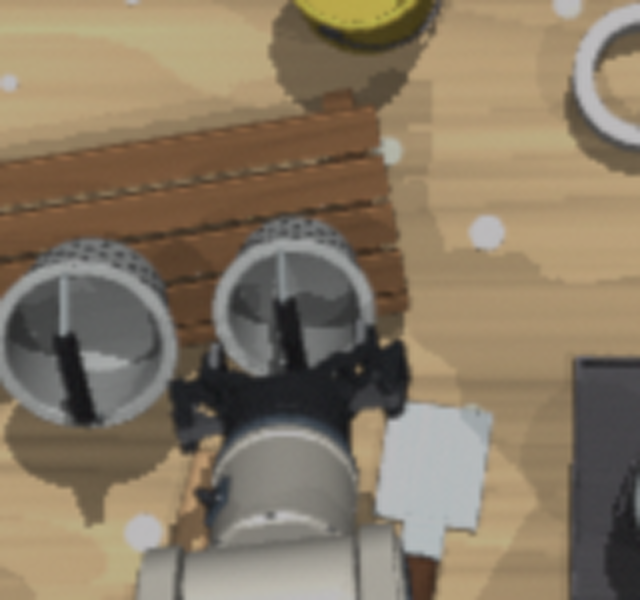

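Request:
carry_out:
  commands: "-1 0 0 0.07 0 0 0;-1 0 0 0.07 0 0 0;-0.3 0 0 0.07 0 0 0;0.3 0 0 0.07 0 0 0;1 0 0 0.07 0 0 0;1 0 0 0.07 0 0 0;1 0 0 0.07 0 0 0;1 0 0 0.07 0 0 0"
  newtons: 50

```text
time: 3.87
eef_pos: [539.1, 84.4, 149.0]
orientation: [3.139, 0.523, -2.977]
contact_force: [-12.8, -5.4, 20.2]
grip_width: 13.1
```

Request:
carry_out:
  commands: "1 0 0 0 0 0 0;1 0 0 0 0 0 0;1 0 0 0 0 0 0"

```text
time: 4.12
eef_pos: [539.1, 84.3, 149.0]
orientation: [3.139, 0.523, -2.977]
contact_force: [-4.1, -1.4, 5.6]
grip_width: 13.6
```

```bash
python3 - <<'E'
from h import *
R=toolR(9.3,30);z=R[:,2];g=np.array([530.7,83.3,162.6])
togo(g+19*z,R)
togo(np.array([530-80,80,162.6+130]),R)
for n in("side","top"):
    f=cams.grab_frame(n);im=f["pixels"][:,:,::-1]
    im=im[120:230,205:355] if n=="side" else im[120:270,200:360]
    cv2.imwrite(f"pics/{n}3.png",cv2.resize(im,None,fx=4,fy=4,interpolation=cv2.INTER_CUBIC))
E
```

```text
t 4.12 tcp [539.1  84.3 149. ] shift [0.005 0.003 0.025] turn [ 0.005 -0.001  0.002] w 13.6 F [-4.1 -1.4  5.6]
t 4.12 tcp [539.1  84.3 149. ] shift [ 0.043  0.09  -1.405] turn [ 0.005 -0.001  0.002] w 13.6 F [-4.1 -1.4  5.6]
```

View pics/side3.png

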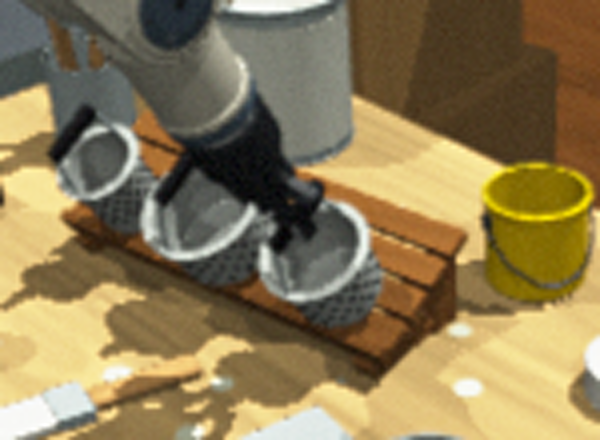

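Request:
carry_out:
  commands: "1 0 0 -0.1 0 0 0;1 0 0 -0.25 0 0 0;1 0 0 -0.4 0 0 0;1 0 0 -0.55 0 0 0;1 0 0 -0.7 0 0 0;1 0 0 -0.85 0 0 0;1 0 0 -1 0 0 0;1 0 0 -1 0 0 0"

```text
time: 4.88
eef_pos: [479.8, 74.2, 255.1]
orientation: [3.139, 0.525, -2.977]
contact_force: [0.6, 0.8, -2.2]
grip_width: 13.1
```

```bash
python3 - <<'E'
from h import *
togo(np.array([460,75,300]),toolR(9.3,0))
E
```

```text
t 4.88 tcp [479.8  74.2 255.1] shift [-0.048  0.035 -0.405] turn [0.004 0.668 0.004] w 13.1 F [ 0.6  0.8 -2.2]
```

Request:
carry_out:
  commands: "1 -0.05 0.03 -0.4 0 0.1 0;1 -0.05 0.03 -0.4 0 0.22 0;1 -0.05 0.03 -0.4 0 0.34 0;1 -0.05 0.03 -0.4 0 0.46 0;1 -0.05 0.03 -0.4 0 0.58 0;1 -0.05 0.03 -0.4 0 0.668 0;1 -0.05 0.03 -0.4 0 0.668 0;1 -0.05 0.03 -0.4 0 0.668 0"

```text
time: 5.55
eef_pos: [461.6, 74.7, 295.8]
orientation: [3.139, -0.003, -2.975]
contact_force: [-0.1, -1.7, -2.6]
grip_width: 13.3
```

```bash
python3 - <<'E'
from h import *
togo(np.array([427.5,-195.5,310]),toolR(9.3,0))
for n in("side","top"):
    f=cams.grab_frame(n);im=f["pixels"][:,:,::-1]
    p=proj(f,observe()["eef_pos"]-[0,0,30]).astype(int);print(n,p)
    im=im[max(0,p[1]-60):p[1]+60,p[0]-80:p[0]+80]
    cv2.imwrite(f"pics/{n}4.png",cv2.resize(im,None,fx=4,fy=4,interpolation=cv2.INTER_CUBIC))
E
```

```text
t 5.55 tcp [461.6  74.7 295.8] shift [ 0.653 -2.174 -0.121] turn [ 0.003 -0.004  0.005] w 13.3 F [-0.1 -1.7 -2.6]
side [260 156]
top [271 231]
```

View pics/side4.png

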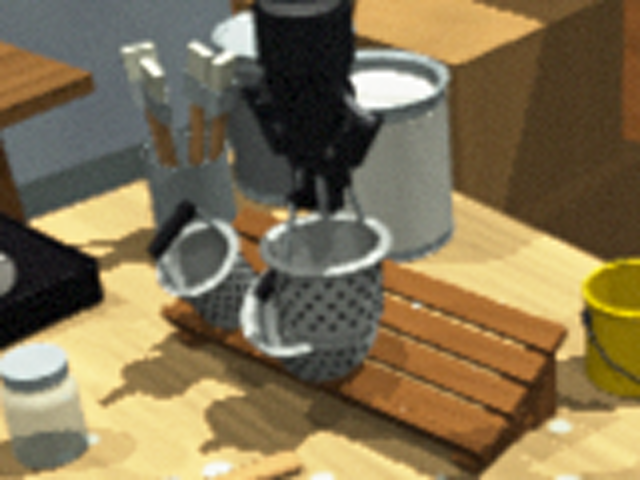

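View pics/top4.png

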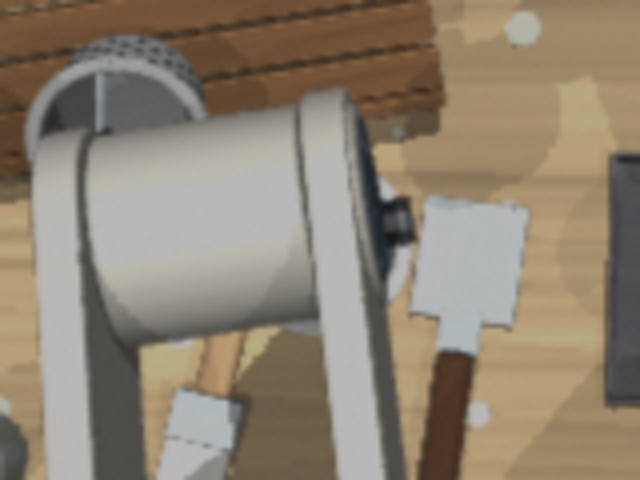

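Request:
carry_out:
  commands: "1 0.1 -0.3 -0.05 0 0 0;1 0.2 -0.6 -0.1 0 0 0;1 0.22 -0.9 -0.12 0 0 0;1 0.22 -1 -0.12 0 0 0;1 0.22 -1 -0.12 0 0 0"

```text
time: 6.07
eef_pos: [454.4, -50.6, 311.9]
orientation: [3.141, 0.0, -2.979]
contact_force: [0.1, -0.1, -2.0]
grip_width: 13.1
```

Request:
carry_out:
  commands: "1 0.2 -0.3 0 0 0 0;1 0.3 -0.6 0 0 0 0;1 0.43 -0.85 0 0 0 0;1 0.43 -1 0 0 0 0;1 0.43 -1 0 0 0 0;1 0.43 -1 0 0 0 0"

```text
time: 6.57
eef_pos: [423.3, -174.8, 311.3]
orientation: [3.14, -0.001, -2.977]
contact_force: [0.1, 0.7, -2.2]
grip_width: 13.0
```

```bash
python3 - <<'E'
from h import *
togo(np.array([427.5,-195.5,250]),toolR(9.3,0))
E
```

```text
t 6.57 tcp [ 423.3 -174.8  311.3] shift [-0.007 -0.177  0.511] turn [ 0.003 -0.002  0.002] w 13.0 F [ 0.1  0.7 -2.2]
```

Request:
carry_out:
  commands: "1 0 -0.18 0.2 0 0 0;1 0 -0.18 0.4 0 0 0;1 0 -0.18 0.5 0 0 0;1 0 -0.18 0.5 0 0 0;1 0 -0.18 0.5 0 0 0;1 0 -0.18 0.5 0 0 0"

```text
time: 7.07
eef_pos: [427.9, -195.5, 252.4]
orientation: [3.14, -0.001, -2.974]
contact_force: [0.7, 0.7, -2.2]
grip_width: 13.4
```

```bash
python3 - <<'E'
from h import *
togo(np.array([427.5,-195.5,250]),toolR(9.3,0))
f=cams.grab_frame("side");im=f["pixels"][:,:,::-1]
cv2.imwrite("pics/side5.png",cv2.resize(im[120:290,240:400],None,fx=3.5,fy=3.5,interpolation=cv2.INTER_CUBIC))
f=cams.grab_frame("top");im=f["pixels"][:,:,::-1]
cv2.imwrite("pics/top5.png",cv2.resize(im[170:300,310:450],None,fx=4,fy=4,interpolation=cv2.INTER_CUBIC))
E
```

```text
t 7.07 tcp [ 427.9 -195.5  252.4] shift [0.003 0.    0.02 ] turn [ 0.002 -0.001  0.006] w 13.4 F [ 0.7  0.7 -2.2]
```

View pics/side5.png

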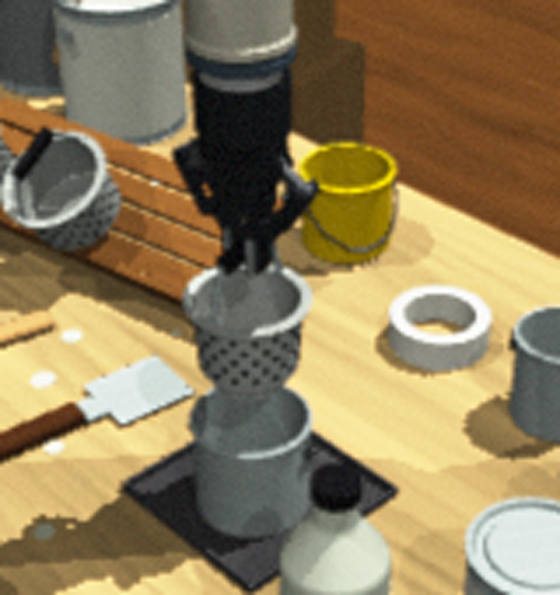

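View pics/top5.png

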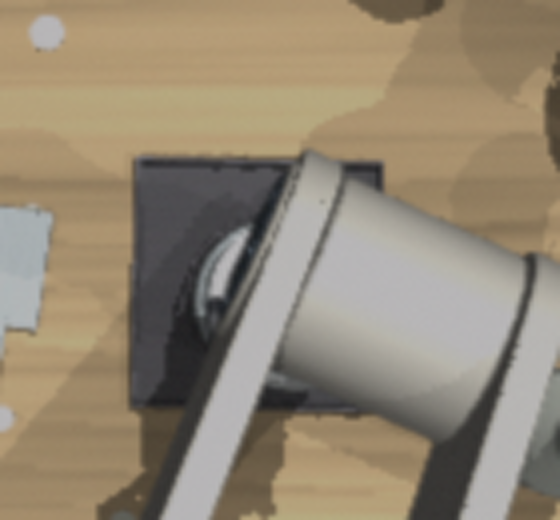

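```bash
python3 - <<'E'
from h import *
f=cams.grab_frame("side");im=f["pixels"][:,:,::-1]
cv2.imwrite("pics/side6.png",cv2.resize(im[185:270,285:345],None,fx=9,fy=9,interpolation=cv2.INTER_NEAREST)[:,:])
E
```

```text
(no output)
```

View pics/side6.png

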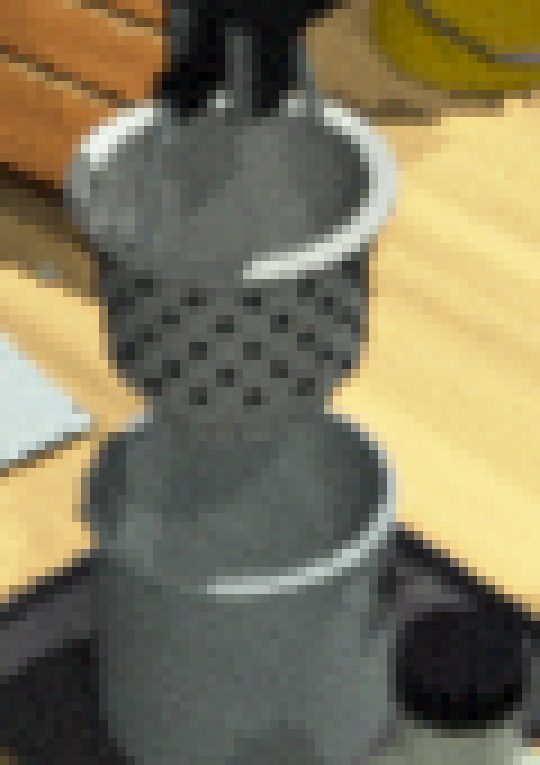

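```bash
python3 - <<'E'
from h import *
f=cams.grab_frame("side")
for z in(222,224.4,227,230): print(z,plane(f,(310.1,205.1),z).round(1))
print("pot",plane(f,(311.1,240.5),99).round(1),proj(f,[427.5,-195.5,99]),proj(f,[427.9,-195.5,224.4]))
# left/right width check: horizontal diametral extents
import math
def ext(c,d,z):
    p=np.array([proj(f,[c[0]+d/2*math.cos(a),c[1]+d/2*math.sin(a),z]) for a in np.linspace(0,6.3,200)]);return p.min(0).round(1),p.max(0).round(1),((p.min(0)+p.max(0))/2).round(1)
print(ext((427.9,-195.5),107,224.4));print(ext((427.9,-195.5),107,227.4));print(ext((427.5,-195.5),106,99))
E
```

```text
222 [ 427.8 -197.3  222. ]
224.4 [ 425.4 -199.9  224.4]
227 [ 422.9 -202.7  227. ]
230 [ 420.  -205.9  230. ]
pot [ 420.7 -204.8   99. ] [310.62483274 238.10373815] [309.67412394 204.13849456]
(array([291., 194.]), array([328.3, 215.1]), array([309.7, 204.5]))
(array([291. , 193.1]), array([328.3, 214.2]), array([309.6, 203.7]))
(array([293.2, 227.4]), array([328. , 249.6]), array([310.6, 238.5]))
```

Request:
carry_out:
  commands: "1 0 0 0.1 0 0 0;1 0 0 0.2 0 0 0;1 0 0 0.3 0 0 0;1 0 0 0.36 0 0 0;1 0 0 0.42 0 0 0;1 0 0 0.46 0 0 0;1 0 0 0.5 0 0 0;1 0 0 0.5 0 0 0"

```text
time: 7.93
eef_pos: [426.8, -196.0, 190.8]
orientation: [3.139, -0.003, -2.976]
contact_force: [0.1, 0.7, -2.0]
grip_width: 13.1
```

Request:
carry_out:
  commands: "1 0 0 0.05 0 0 0;1 0 0 0.1 0 0 0;1 0 0 0.12 0 0 0;1 0 0 0.12 0 0 0"

```text
time: 8.27
eef_pos: [426.6, -195.9, 176.3]
orientation: [3.139, -0.003, -2.976]
contact_force: [-0.3, -0.6, -2.3]
grip_width: 13.1
```

```bash
python3 - <<'E'
from h import *
togo(np.array([427.5,-195.5,135]),toolR(9.3,0))
f=cams.grab_frame("side");im=f["pixels"][:,:,::-1]
cv2.imwrite("pics/side7.png",cv2.resize(im[185:270,285:345],None,fx=9,fy=9,interpolation=cv2.INTER_NEAREST)[:,:])
E
```

```text
t 8.27 tcp [ 426.6 -195.9  176.3] shift [-0.009  0.001  0.344] turn [ 0.004 -0.004  0.005] w 13.1 F [-0.3 -0.6 -2.3]
```

View pics/side7.png

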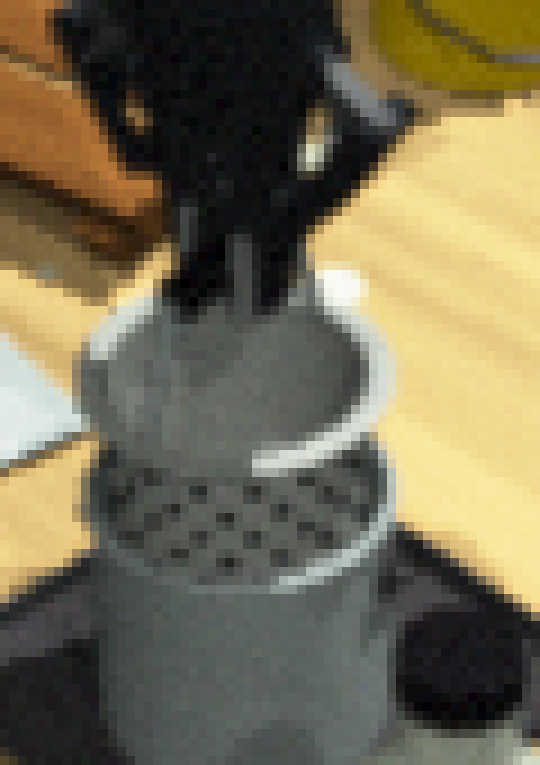

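Request:
carry_out:
  commands: "1 -0.008 0 0.06 0 0 0;1 -0.008 0 0.12 0 0 0;1 -0.008 0 0.18 0 0 0;1 -0.008 0 0.2 0 0 0;1 -0.008 0 0.2 0 0 0"

```text
time: 8.73
eef_pos: [427.2, -195.6, 152.0]
orientation: [3.138, -0.004, -2.976]
contact_force: [0.5, 0.2, -2.0]
grip_width: 12.9
```

Request:
carry_out:
  commands: "1 0 0 0.02 0 0 0;1 0 0 0.04 0 0 0;1 0 0 0.06 0 0 0;1 0 0 0.06 0 0 0"

```text
time: 9.07
eef_pos: [427.7, -195.8, 145.5]
orientation: [3.139, -0.003, -2.976]
contact_force: [-0.5, 0.5, -2.1]
grip_width: 13.1
```

```bash
python3 - <<'E'
from h import *
togo(np.array([427.5,-195.5,135]),toolR(9.3,0))
f=cams.grab_frame("side");im=f["pixels"][:,:,::-1]
cv2.imwrite("pics/side8.png",cv2.resize(im[185:270,285:345],None,fx=9,fy=9,interpolation=cv2.INTER_NEAREST)[:,:])
E
```

```text
t 9.07 tcp [ 427.7 -195.8  145.5] shift [0.001 0.003 0.087] turn [ 0.003 -0.003  0.005] w 13.1 F [-0.5  0.5 -2.1]
```

View pics/side8.png

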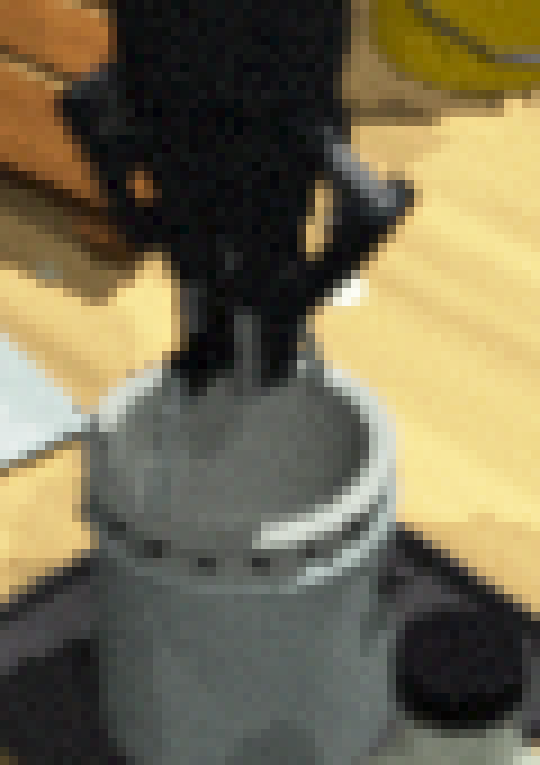

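Still going freely and well centred. The last ~12 mm in small steps.

Request:
carry_out:
  commands: "1 0 0 0.02 0 0 0;1 0 0 0.04 0 0 0;1 0 0 0.05 0 0 0;1 0 0 0.05 0 0 0"

```text
time: 9.45
eef_pos: [427.7, -195.8, 139.5]
orientation: [3.139, -0.003, -2.976]
contact_force: [-0.2, -0.2, -2.8]
grip_width: 13.2
```

Request:
carry_out:
  commands: "1 0 0 0.02 0 0 0;1 0 0 0.03 0 0 0;1 0 0 0.03 0 0 0"

```text
time: 9.7
eef_pos: [427.7, -195.7, 135.9]
orientation: [3.139, -0.003, -2.976]
contact_force: [0.7, -0.3, -2.2]
grip_width: 13.5
```

```bash
python3 - <<'E'
from h import *
togo(np.array([427.5,-195.5,132]),toolR(9.3,0))
f=cams.grab_frame("side");im=f["pixels"][:,:,::-1]
cv2.imwrite("pics/side9.png",cv2.resize(im[185:270,285:345],None,fx=9,fy=9,interpolation=cv2.INTER_NEAREST)[:,:])
E
```

```text
t 9.7 tcp [ 427.7 -195.7  135.9] shift [0.001 0.002 0.033] turn [ 0.003 -0.004  0.005] w 13.5 F [ 0.7 -0.3 -2.2]
```

View pics/side9.png

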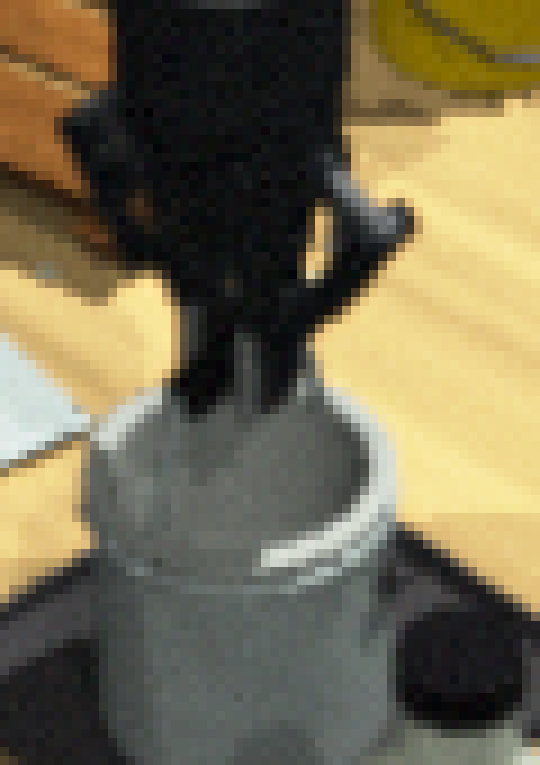

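Request:
carry_out:
  commands: "1 0 0 0.017 0 0 0;1 0 0 0.017 0 0 0;1 0 0 0.017 0 0 0"

```text
time: 10.0
eef_pos: [427.8, -195.8, 134.1]
orientation: [3.139, -0.003, -2.976]
contact_force: [0.1, -0.0, -1.5]
grip_width: 13.2
```

Request:
carry_out:
  commands: "1 0 0 0.015 0 0 0;1 0 0 0.015 0 0 0;1 0 0 0.015 0 0 0"

```text
time: 10.25
eef_pos: [427.8, -195.8, 132.3]
orientation: [3.139, -0.003, -2.976]
contact_force: [0.6, 0.4, -2.2]
grip_width: 13.0
```

Request:
carry_out:
  commands: "1 0 0 0.012 0 0 0;1 0 0 0.012 0 0 0;1 0 0 0.012 0 0 0"

```text
time: 10.5
eef_pos: [427.9, -195.8, 130.9]
orientation: [3.139, -0.002, -2.976]
contact_force: [-0.5, -0.1, -1.8]
grip_width: 12.9
```

```bash
python3 - <<'E'
from h import *
togo(np.array([427.5,-195.5,132]),toolR(9.3,0))
f=cams.grab_frame("side");im=f["pixels"][:,:,::-1]
cv2.imwrite("pics/side10.png",cv2.resize(im[185:270,285:345],None,fx=9,fy=9,interpolation=cv2.INTER_NEAREST)[:,:])
E
```

```text
t 10.5 tcp [ 427.9 -195.8  130.9] shift [ 0.003  0.003 -0.009] turn [ 0.003 -0.003  0.005] w 12.9 F [-0.5 -0.1 -1.8]
```

View pics/side10.png

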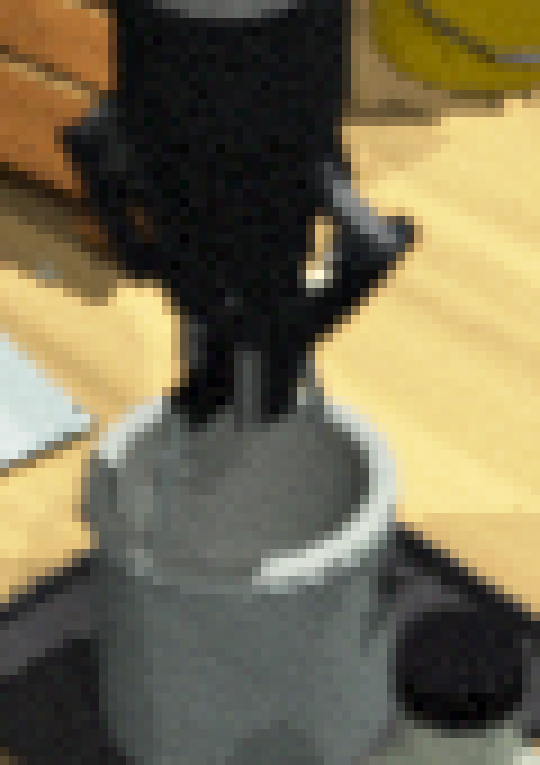

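Request:
carry_out:
  commands: "1 0 0 0.012 0 0 0;1 0 0 0.012 0 0 0;1 0 0 0.012 0 0 0"

```text
time: 10.8
eef_pos: [427.9, -195.7, 130.6]
orientation: [3.139, -0.002, -2.976]
contact_force: [-5.1, 3.3, 13.3]
grip_width: 13.4
```

Request:
carry_out:
  commands: "1 0 0 0.01 0 0 0;1 0 0 0.01 0 0 0;1 0 0 0.01 0 0 0"

```text
time: 11.05
eef_pos: [428.1, -195.8, 130.5]
orientation: [3.14, -0.002, -2.976]
contact_force: [-9.8, 5.8, 29.9]
grip_width: 13.3
```

Request:
carry_out:
  commands: "1 0 0 -0.02 0 0 0;1 0 0 -0.02 0 0 0"

```text
time: 11.22
eef_pos: [428.2, -196.0, 131.4]
orientation: [3.14, -0.001, -2.976]
contact_force: [0.2, -1.0, -2.1]
grip_width: 12.9
```

```bash
python3 - <<'E'
from h import *
togo(np.array([427.5,-195.5,132]),toolR(9.3,0))
E
```

```text
t 11.22 tcp [ 428.2 -196.   131.4] shift [ 0.005  0.005 -0.005] turn [ 0.002 -0.002  0.005] w 12.9 F [ 0.2 -1.  -2.1]
```

Request:
carry_out:
  commands: "1 0 0 0.006 0 0 0;0.7 0 0 0.006 0 0 0;0.4 0 0 0.006 0 0 0;0 0 0 0.006 0 0 0;0 0 0 0.006 0 0 0;0 0 0 0.006 0 0 0"

```text
time: 11.72
eef_pos: [427.8, -195.8, 129.7]
orientation: [3.139, -0.003, -2.976]
contact_force: [0.3, -1.0, -0.1]
grip_width: 42.6
```

Request:
carry_out:
  commands: "0 0 0 -0.1 0 0 0;0 0 0 -0.25 0 0 0;0 0 0 -0.5 0 0 0;0 0 0 -0.75 0 0 0;0 0 0 -1 0 0 0;0 0 0 -1 0 0 0;0 0 0 -1 0 0 0"

```text
time: 12.3
eef_pos: [429.1, -196.5, 251.4]
orientation: [3.142, 0.001, -2.976]
contact_force: [-0.5, -0.1, -1.1]
grip_width: 42.7
```

Request:
carry_out:
  commands: "0 0.3 0.4 0 0 0 0;0 0.3 0.8 0 0 0 0;0 0.3 1 0 0 0 0;0 0.3 1 0 0 0 0;0 0.3 1 0 0 0 0"

```text
time: 12.72
eef_pos: [371.5, -81.8, 249.2]
orientation: [3.139, -0.004, -2.972]
contact_force: [0.9, -0.3, -0.1]
grip_width: 42.9
```

Request:
carry_out:
  commands: "0 0.3 0.4 0 0 0 0;0 0.3 0.8 0 0 0 0;0 0.3 1 0 0 0 0;0 0.3 1 0 0 0 0;0 0.3 1 0 0 0 0"

```text
time: 13.13
eef_pos: [317.4, 30.0, 250.2]
orientation: [3.14, -0.003, -2.971]
contact_force: [0.1, -1.1, -0.1]
grip_width: 42.8
```

```bash
python3 - <<'E'
from h import *
np.set_printoptions(precision=1,suppress=True)
fs=cams.grab_frame("side");ft=cams.grab_frame("top")
cv2.imwrite("pics/side11.png",cv2.resize(fs["pixels"][185:270,285:345,::-1],None,fx=7,fy=7,interpolation=cv2.INTER_CUBIC))
cv2.imwrite("pics/top11.png",cv2.resize(ft["pixels"][200:290,335:425,::-1],None,fx=6,fy=6,interpolation=cv2.INTER_CUBIC))
cv2.imwrite("pics/top11f.png",ft["pixels"][:,:,::-1])
E
```

```text
(no output)
```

View pics/side11.png

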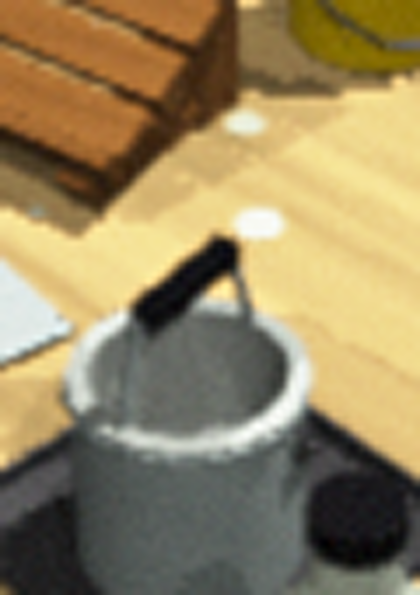

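View pics/top11.png

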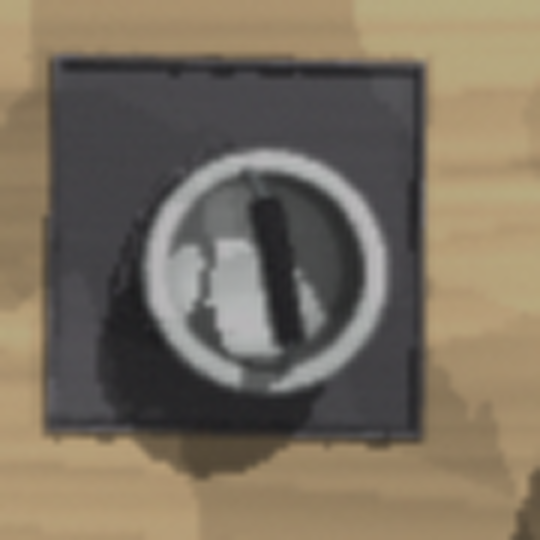

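View pics/top11f.png

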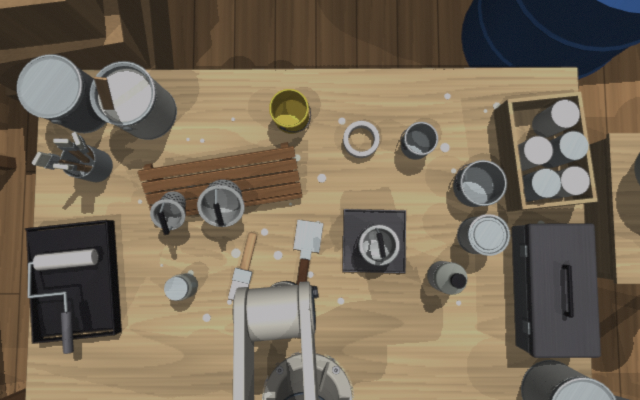

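```bash
python3 - <<'E'
from h import *
np.set_printoptions(precision=1,suppress=True)
fs=cams.grab_frame("side");ft=cams.grab_frame("top")
S=max(dark(fs,(298,212,322,236)),key=lambda o:o[0]);T=max(dark(ft,(368,226,392,262)),key=lambda o:o[0]);print(S,T)
c=tri(fs,ft,S[1],T[1]);a=tri(fs,ft,S[2],T[2]);b=tri(fs,ft,S[3],T[3]);print(c,a,b)
a=tri(fs,ft,S[2],T[3]);b=tri(fs,ft,S[3],T[2]);print(a,b)
g=cv2.cvtColor(ft["pixels"],cv2.COLOR_RGB2GRAY)[215:275,350:410]
m=(g>130).astype(np.uint8);n,l,st,_=cv2.connectedComponentsWithStats(m);i=1+st[1:,4].argmax()
h=cv2.convexHull(cv2.findContours((l==i).astype(np.uint8),0,1)[0][0])[:,0]+[350,215]
print("flange top-view",circ(ft,h,103))
E
```

```text
(np.int32(67), array([311. , 225.5]), array([317.3, 220.2]), array([305.4, 230.4])) (np.int32(87), array([380.6, 243.7]), array([378.8, 233. ]), array([382.8, 256.2]))
[ 430.6 -195.3  145.4] [ 458.7 -191.1  148.2] [ 399.4 -201.1  147.2]
[ 412.  -208.1  180.9] [ 447.2 -184.6  115.9]
flange top-view (array([ 428.1, -194.9]), np.float64(105.7336098246267))
```

```bash
python3 - <<'E'
from plant import job,observe
print(observe()["time"],observe()["joint_velocities"].round(3));print(job.hand_in())
E
```

```text
13.3333 [-0.01  -0.004  0.002  0.002  0.001  0.006]
the job is handed in; nothing more can be done
None
```

The strainer basket that fits is hanging in the pot in the drip tray, and the job is handed in. The robot's clock read 13.3 s, against the 72 s limit.

- **Choice of basket:** In the images the tray pot looked like the middle size (98 mm inside), and the basket at the tray end of the rack looked like its match. I tried that one first and it went in. The other two baskets stayed on the rack, untouched.
- **Seating:** The basket slid in freely until the flange reached the rim. I overshot slightly there, so the force rose to about 31 N for a moment. I eased off, set it down again and let go.
- **Last checks:**
  - **Level:** The two ends of the grip are at 148 and 147 mm, so it hangs level.
  - **Height:** The grip is about 147 mm up; it should be 150 mm when the basket hangs by its flange. That is about what the cameras can resolve.
  - **Centring:** The flange centre is at (428, −195). The pot's centre was measured at (427, −195) before I started, so the pot stayed in place.
  - **Surroundings:** Nothing else on the bench looked moved in the last top view, though the arm hid a small part of it.

No check failed. When measuring the pot, the side camera's estimate was about 3 mm off the top camera's, so I relied mostly on the top one.

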